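# Open the card case, lock its lid stay and stand the tall circuit card in the rack

### The arm

A 6-joint arm with a two-finger parallel gripper is mounted at the origin on a cart in front of the work surface, level with it; the furniture and walls round the work are solid. World frame = base frame: x ahead of the robot, y to its left, z up, the work surface at z = 0. Lengths are in m, angles in rad, forces in N, time in s.
With the tool pointing down it reaches from about 0.325 to 0.85 m from the base axis. Payload 15.5 kg.
Tool frame: the origin (TCP) lies at the very end of the fingers, on their centre line; the grasp point (between the pads) lies env.pinch_z behind it (env.pinch_z is the distance from the TCP to the grasp point, in m); z points along the fingers, y is the line along which they close (so a half turn about z gives the same grasp; the last joint's range is limited). The gripper opens to 91 mm and grips with 3 to 60 N. Pads are 32 mm wide; open, the fingers measure 118 mm over their backs; the gripper's body (76 mm by 178 mm) begins 60 mm behind the grasp point.
Start: joints at [1.071, 0.494, 1.345, -0, 1.302, -0.096], TCP at [0.246, 0.575, 0.19] pointing down, gripper open.
Joint ranges: [-2.91, 2.91], [-0.82, 2.16], [0.22, 2.67], [-1.22, 4.37], [0.12, 2.79], [-3.08, 3.08]. Speed limits (rad/s): [1.89, 1.89, 2.57, 3.01, 3.01, 3.01].

### API

Orientations are given as a unit quaternion [w, x, y, z].
In Python, from station import status, capture, camera_params, env gives the robot as it stands. The module is installed in compiled form; this text tells all that it offers.
- The arm moves only by the tool move_arm, never from a script. Its arguments are lists of equal length, an entry for each row: "dp": the shift along the tool's x, y, z in mm, a list of three; "delta_rot": the turn, a rotation vector about the tool's x, y, z in rad, a list of three; "grip": the gripper's target within -1 to 1 (fully open at 1, half-way at 0, shut at -1). A call has 1 to 5 rows; each row shifts and turns the commanded pose from where the row before left it, along the tool's axes as they then stand; what a row does not reach is not made up. A row lasts 1/8 s, in which the tool goes at most 62.5 mm and 10.7 degrees, less where a joint would pass 70% of its speed; a pose out of reach is approached as far as the arm can. A call with a gripper value outside its range is refused whole. The fingers move at their own pace and stop on an object; "force" is the grip in N (left out, the last holds). Time passes only in rows, so rows that do not move let the fingers close. It gives the time, the measured TCP pose, the force, the opening and the grip force at its end, in the units of the state.
- status.read_state(): the state, without advancing time (a new reading comes with each control period).
- capture(name): name is "side" or "top"; returns the picture (384x512x3 uint8, red, green, blue); there is no depth.
- camera_params(name): a dict with "mtx" (3x3 intrinsics, pixels), "R" (3x3) and "t" (3): a world point X has camera coordinates R X + t. Camera axes: x right, y down, z forward; pixel columns grow to the right and rows downward; lengths in m; the calibration is good to about 2 mm. A picture is of the moment at which its call begins. camera_params takes no time and is no camera call.
- env.close_job(): hands the job in; it is judged then, once.
The state is a dict: "clock": time; "joint_positions": joint angles; "qvel": joint speeds; "joint_efforts": joint torques, N m; "ee_pos": TCP position; "tool_rot": TCP orientation; "contact_force": force on the tool from outside, world axes, zero at the start; "ft_torque": the same for the moment, N m; "opening": finger opening in m; "gripper_force": force on a finger pad.
Only numpy, scipy, OpenCV 4.12 (cv2) and the standard library are available. Lean on these libraries where they do the work, as an engineer would, in place of code of your own. Each camera call takes 0.05 s, during which the arm holds its last target. There are 200 camera calls.

### The job

Put the tall circuit card away in the flip-top case. First raise the case's lid (it has a bow handle), then press the knuckle of the folding stay on the side of the case over its dead centre until it locks, so that the lid stays up unaided; then take the taller of the two cards out of the sloping stand and stand it on edge, right way up and fully down, in the free middle slot of the rack inside the case. Do not disturb the other cards or the things lying about.

Things in the scene. Friction and masses are not known exactly. Their poses are not given: they have to be found in the camera images.
- case: Grey flip-top sheet-metal case, fixed on the bench, 240 deep (x) x 220 wide (y) x 72 mm high; the shut lid adds 47 mm. Walls 4 mm. Origin: centre of its underside on the bench; x points from the handle side (front) to the hinge side (rear), y to the left seen from the front, z up. A rack inside holds cards on edge in three slots along x, at y = -60, 0 and +60; only the middle one is free.
- slot_mid (a point): Middle of the floor of the free middle slot: case x = -24 mm, 12 mm above the bench; axes as the case's. The slot runs along x and is two black guides, 55 mm before and behind here: 6 mm wide, mouth flared to 14 mm, ending 42 mm above this floor. A seated card lies along x (either way round), its centre 50 mm and top edge 100 mm above this point. Its neighbours' rails stand 50 mm off on each side, equally high.
- lid_hinge (a point): Middle of the lid's hinge line: case x = +120 mm, y = 0, 72 mm above the bench. The line runs along case y.
- lid_handle (a point): Middle of the bar of the steel bow handle on the lid's front edge; moves with the lid. Round bar, 10 mm thick, straight for 84 mm along case y, 38 mm clear of the lid's front face. Shut: 278 mm in front of and 23 mm above the hinge line, 95 mm above the bench; swings about the hinge line. Gripped across from above, the bar can turn between the fingers while the lid swings.
- lid (a joint): Opening angle of the lid, rad: 0 shut, grows as it opens; 1.34 with the stay straight (as far as it goes), about 1.33 locked. Lid 0.5 kg with a stiff hinge (0.22 N m): let go at 1.0 to 1.28 rad it stays where it is until pushed, below 0.85 rad it falls shut. Lifting at the handle takes about 4 N.
- stay (a joint): Angle of the knuckle of the folding stay, rad: 0 folded (lid shut), unfolds with the lid, helped by a light spring; 1.8 with the lid at 1.17; 2.61 with both links in line (dead centre); 2.77 at the stop just past dead centre, where it is locked. It counts as locked past 2.67.
- stay_knob (a point): Middle of the black round thumb knob (18 mm across, 24 mm long along case y) on the knuckle of the stay, outside the case's left side, case y = 123 to 147 mm; moves. Lid at 1.17 rad: about case x = +29 mm, 124 mm above the bench. Pressing it some 44 mm rearward and down (0.8 along case x, -0.6 z), under 10 N, unfolds the stay, lifts the lid its last degrees and locks, at about x = +69, 105 mm up.
- stay_pivot (a point): Lower pivot of the folding stay, on the case's left side: case x = +15, y = 110 mm, 45 mm above the bench. The stay is two flat steel links of 80 mm each, 13 mm wide: this pivot to the knuckle, and the knuckle to a pivot on the lid's side. The knuckle swings about this pivot, up and to the rear as the lid rises.
- stand: Low aluminium stand, fixed, 150 x 150 mm. Origin: midway between its two slots, on the bench; x points to its rear, here roughly to the robot's left. Slots along y at x = -34 and +34 mm, floors 20 mm above the bench. Cards lean 30 degrees from upright, top edge towards -x (roughly the robot's right), and slide out along that slant; grey guides reach 62 mm (front) and 44 mm (rear) up the card. Either card may be in either slot.
- tall_card_center (a point): Centre of the tall circuit card: 150 mm long (its x), 3.2 mm thick (its y), 100 mm high (its z, towards the rail), 0.1 to 0.21 kg, parts 7.5 mm high on the +y face. Grip it at the aluminium rail along its upper edge: 10 mm thick, 13 mm high, mid-height 43.5 mm from here along z. It starts leaning in the stand, lengthwise along the stand's y, 58 mm from the other card: open to 45 mm at most.
- small_card_center (a point): Centre of the small circuit card: same make, 126 mm long and only 78 mm high; stays in the stand.
- rack_card_1_center (a point): Centre of the card (like the tall one) standing in the case's slot at y = +60 mm; leave it.
- rack_card_2_center (a point): Centre of the card (like the tall one) standing in the case's slot at y = -60 mm; leave it.
- ipa_bottle: White dispenser bottle, 60 mm across, 146 mm high, upright, origin at the centre of its base; bystander.
- nest_plate: Light metal plate with dowels, 60 x 90 x 18 mm, origin at the centre of its underside; bystander.
- screwdriver_1: Small screwdriver lying flat, 173 mm long, 18 mm thick, origin at the centre of its underside; bystander.

How it is judged:
By the outcome, as a careful person would: the job done as asked, in the order asked, and still so for the second after the job is handed in, with the robot touching nothing.
It also fails if it takes over 72 s, if anything falls off the work surface, if the arm or the gripper's body presses on something with over 40 N, if the wrist force passes 120 N, or if a joint passes its speed limit or range.

## Working session

There is one attempt and no reset: what is moved stays moved. The work goes in short steps, Python scripts to look and compute and a tool call to move; the robot and the scene stay as the last step left them, time stands still between calls to the robot, and variables do not carry over. Pictures are saved under pics/ and viewed, at most 10 in all, crops included, and the job is handed in when it is done.

Besides the shell and the picture viewer there is one more tool, called after "Emit:" in YAML: its name, and indented under it one key for each argument. move_arm: Moves the arm, as the interface text tells. Its arguments: {"type":"object","properties":{"dp":{"type":"array"},"delta_rot":{"type":"array"},"grip":{"type":"array"},"force":{"type":"number"}},"required":["dp","delta_rot","grip"]}

```bash
mkdir -p pics; python3 - <<'E'
from station import status, capture, camera_params, env
import cv2,numpy as np
for n in("side","top"):
    im=capture(n); cv2.imwrite(f"pics/{n}0.png",cv2.resize(im[:,:,::-1],(768,576)));cv2.imwrite(f"{n}0raw.png",im[:,:,::-1])
    p=camera_params(n); print(n,np.round(p["mtx"],1).tolist(),np.round(-p["R"].T@p["t"],3),np.round(p["R"],3).tolist())
print(env.pinch_z,status.read_state())
E
```

```text
side [[419.5, 0.0, 261.5], [0.0, 419.5, 194.7], [0.0, 0.0, 1.0]] [ 0.517 -1.156  0.562] [[0.998, -0.059, 0.004], [-0.02, -0.407, -0.913], [0.055, 0.911, -0.408]]
top [[483.1, 0.0, 256.6], [0.0, 483.1, 188.5], [0.0, 0.0, 1.0]] [ 0.49  -0.077  1.697] [[-0.027, -1.0, -0.005], [-0.998, 0.027, -0.063], [0.063, 0.003, -0.998]]
0.0188 {'clock': 0.1, 'joint_positions': array([ 1.07152909e+00,  4.94159181e-01,  1.34606168e+00,  1.72472034e-05,
        1.30250031e+00, -9.55079757e-02]), 'qvel': array([-5.37912891e-05, -1.11723551e-04, -1.08665072e-03, -9.34465061e-04,
       -1.12592981e-03, -6.18171945e-04]), 'joint_efforts': array([ 4.58108771e-03, -8.80249929e+01, -3.82548094e+01,  7.13012461e-02,
        4.82642383e-02,  2.06293487e-05]), 'ee_pos': array([0.24536831, 0.57442249, 0.18977673]), 'tool_rot': array([-1.73289657e-04,  2.00513353e-01,  9.79690807e-01, -5.37053737e-04]), 'contact_force': array([-0.40223888,  1.42215042, -0.54493213]), 'ft_torque': array([-0.02703107,  0.00587136, -0.02018159]), 'gripper_force': 0.0, 'opening': 0.09131135320357345}
```

View pics/top0.png

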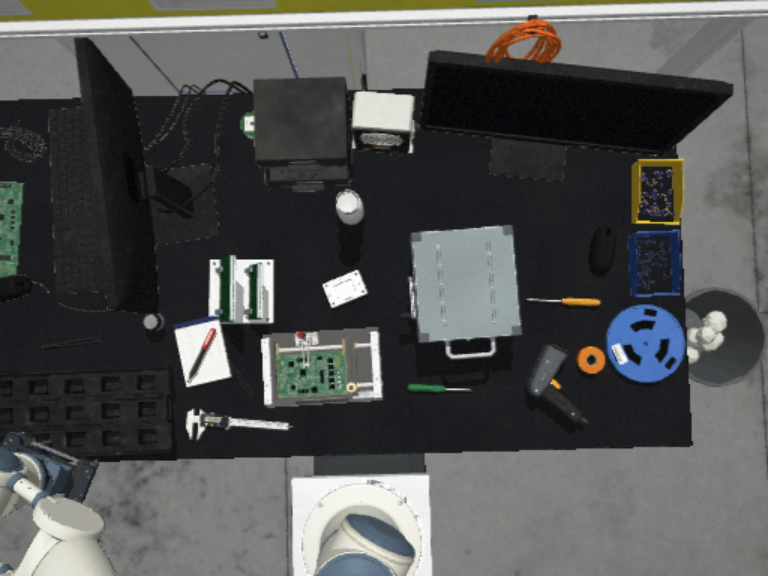

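View pics/side0.png

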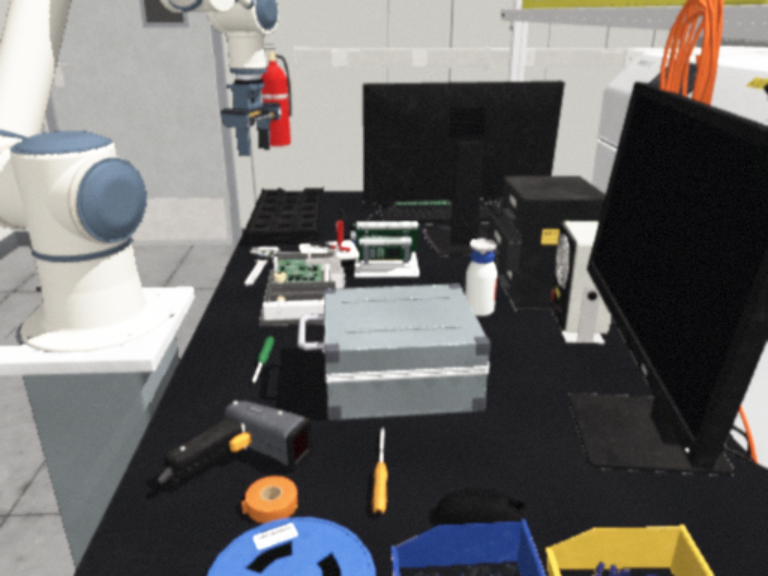

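The top view shows the case's lid at about (467,285), its handle at (470,347), the stand at (242,290) with the taller card on the left, the bottle at (348,207), the plate at (345,288), and the green screwdriver at (440,388). The side view agrees with this. I'll take a zoomed montage and measure the lid and handle.

```bash
cat > h.py <<'E'
import numpy as np,cv2
from station import camera_params
P={n:camera_params(n) for n in("side","top")}
def ray(n,uv):
    p=P[n];d=p["R"].T@np.linalg.solve(p["mtx"],[uv[0],uv[1],1.]);return -p["R"].T@p["t"],d
def onz(n,uv,z):
    c,d=ray(n,uv);return c+d*(z-c[2])/d[2]
def tri(a,b):
    (c1,d1),(c2,d2)=ray("top",a),ray("side",b)
    s=np.linalg.lstsq(np.c_[d1,-d2],c2-c1,rcond=None)[0]
    return (c1+d1*s[0]+c2+d2*s[1])/2
def proj(n,X):
    p=P[n];x=p["mtx"]@(p["R"]@np.array(X)+p["t"]);return x[:2]/x[2]
E
python3 - <<'E'
from h import *
t=cv2.imread("top0raw.png");s=cv2.imread("side0raw.png")
a=cv2.resize(t[165:220,132:192],None,fx=6,fy=6,interpolation=cv2.INTER_CUBIC)
b=cv2.resize(t[145:245,265:355],None,fx=4,fy=4,interpolation=cv2.INTER_CUBIC)
c=cv2.resize(s[140:195,225:290],None,fx=5,fy=5,interpolation=cv2.INTER_CUBIC)
M=np.zeros((600,800,3),np.uint8)
M[:330,:360]=a;M[:400,370:730]=b;M[325+0:600,0:325]=c
cv2.imwrite("pics/m.png",M)
# lid
hsv=cv2.cvtColor(t,cv2.COLOR_BGR2HSV);print(hsv[190,310],t[190,310],t[157,280])
m=(t.max(2)>75).astype(np.uint8);m[:, :272]=0;m[:,350:]=0;m[:145]=0;m[228:]=0
m=cv2.morphologyEx(m,cv2.MORPH_OPEN,np.ones((9,9)))
r=cv2.minAreaRect(max(cv2.findContours(m,0,1)[0],key=cv2.contourArea));bx=cv2.boxPoints(r)
print(r);print(np.array([onz("top",p,.119) for p in bx]).round(4).tolist())
# handle
m=(t.min(2)>120);m[:227]=0;m[245:]=0;m[:,:290]=0;m[:,345:]=0
for y in range(227,241):print(y,np.where(m[y])[0].tolist())
E
```

```text
[ 93  19 159] [159 158 147] [123 119 113]
((308.4335021972656, 188.77999877929688), (73.46866607666016, 71.84822082519531), 85.71085357666016)
[[0.7001, -0.1186, 0.119], [0.7114, -0.3545, 0.119], [0.4709, -0.3633, 0.119], [0.4597, -0.1297, 0.119]]
227 [297, 298, 328]
228 [328, 329]
229 [298, 327, 328, 329]
230 [298, 328, 329]
231 [297, 298, 299, 328, 329]
232 [297, 298, 299, 328, 329]
233 [297, 298, 299, 328, 329]
234 [297, 298, 299, 327, 328, 329]
235 [298, 299, 318, 319, 320, 321, 322, 323, 324, 325, 326, 327, 328]
236 [298, 299, 300, 301, 305, 306, 307, 308, 309, 310, 311, 312, 313, 314, 315, 316, 317, 318, 319, 320, 321, 322, 323, 324, 325, 326, 327]
237 [299, 300, 301, 302, 303, 304, 305, 306, 307, 308, 309, 310, 311, 312, 313, 314, 315, 316, 317, 318, 319, 320, 321, 322, 323, 324]
238 [300, 301, 302, 303, 304, 305, 306, 307, 308, 309, 310, 311]
239 []
240 []
```

View pics/m.png

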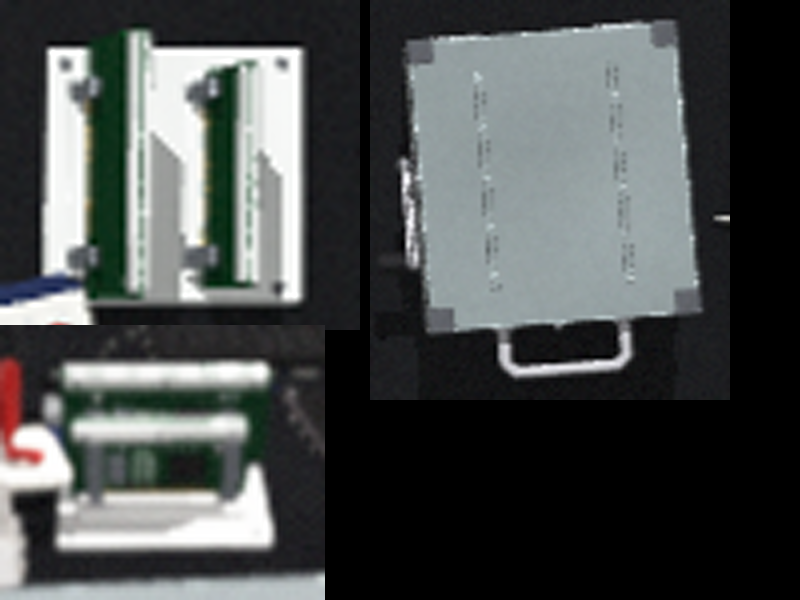

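The montage shows the lid's corners at (405,40), (677,20), (702,312) and (428,332), with the handle bar below. The tall card is in the stand's left slot, its white rail running along x≈139 from y=30 to y=298. Next I'll compute the poses.

```bash
python3 - <<'E'
from h import *
t=cv2.imread("top0raw.png");g=t.min(2).astype(float)
# lid corners
mp=lambda x,y:((x-370+.5)/4+265-.5,(y+.5)/4+145-.5)
C=np.array([onz("top",mp(*p),.119) for p in[(405,40),(677,20),(702,312),(428,332)]])
c=C.mean(0);ax=(C[0]+C[1]-C[2]-C[3])[:2];print("case",c.round(4),np.degrees(np.arctan2(ax[1],ax[0])),[np.linalg.norm(C[i]-C[i-1]).round(4) for i in range(4)])
ay=(C[0]+C[3]-C[1]-C[2])[:2];print(np.degrees(np.arctan2(-ay[0],ay[1])))
# handle bar centroid per column
cols=np.arange(303,325);w=np.clip(g[231:242,302:326]-60,0,None)
v=(w*np.arange(231,242)[:,None]).sum(0)/w.sum(0)
k=np.polyfit(np.arange(302,326),v,1)
a=onz("top",(297.,np.polyval(k,297.)),.095);b=onz("top",(329.,np.polyval(k,329.)),.095);d=(a-b)[:2]
print("bar ends",a,b,"mid",(a+b)/2,np.degrees(np.arctan2(-d[0],d[1])))
# rail tall : sub-pixel edges per row
pk=lambda x,y:((x+.5)/6+132-.5,(y+.5)/6+165-.5)
for y in range(170,214,4):print(y,g[y,138:186].astype(int).tolist())
print("rail",[onz("top",pk(*p),.101).round(4) for p in[(139.5,30),(136.5,298)]])
print("stand",[onz("top",pk(*p),.006).round(4) for p in[(48,48),(304,46),(303,300),(43,303)]])
# side view rail
ps=lambda x,y:((x+.5)/5+225-.5,(y-325+.5)/5+140-.5)
A=ps(62,376);B=ps(270,374)
print("tri",tri(pk(136.5,298),A),tri(pk(139.5,30),B))
E
```

```text
case [ 0.5859 -0.2479  0.119 ] 2.7612528699515555 [np.float64(0.2399), np.float64(0.2241), np.float64(0.24), np.float64(0.2236)]
2.656250291706387
bar ends [ 0.42560575 -0.20098954  0.095     ] [ 0.43068168 -0.3067671   0.095     ] mid [ 0.42814372 -0.25387832  0.095     ] 2.7473367751396682
170 [31, 28, 30, 28, 30, 28, 26, 30, 30, 23, 28, 28, 22, 24, 20, 92, 160, 133, 129, 56, 26, 29, 28, 29, 30, 29, 28, 27, 30, 30, 32, 29, 27, 27, 26, 24, 29, 24, 23, 28, 26, 27, 27, 30, 24, 28, 28, 25]
174 [30, 57, 241, 243, 197, 220, 243, 244, 163, 54, 15, 20, 10, 16, 8, 121, 221, 146, 173, 213, 240, 241, 241, 242, 241, 242, 244, 245, 244, 243, 242, 243, 244, 244, 242, 243, 243, 244, 245, 246, 204, 226, 246, 248, 117, 31, 27, 30]
178 [28, 61, 235, 243, 243, 213, 190, 182, 97, 146, 90, 28, 9, 17, 16, 125, 223, 148, 236, 220, 240, 242, 241, 241, 242, 240, 193, 164, 101, 147, 65, 18, 16, 84, 193, 184, 222, 222, 243, 247, 247, 247, 247, 248, 114, 30, 28, 28]
182 [30, 71, 237, 244, 244, 235, 212, 142, 81, 31, 12, 13, 16, 10, 8, 124, 219, 147, 233, 241, 243, 243, 242, 242, 243, 229, 147, 98, 35, 5, 11, 
[... 1262 characters left out ...]
104, 86, 117, 50, 17, 12, 12, 12, 141, 220, 142, 195, 159, 152, 153, 152, 153, 138, 137, 122, 97, 90, 121, 51, 13, 14, 125, 221, 183, 233, 172, 154, 154, 157, 240, 245, 245, 107, 26, 27, 27]
210 [29, 184, 202, 165, 160, 204, 161, 154, 60, 11, 4, 11, 12, 20, 17, 144, 220, 142, 193, 155, 152, 153, 150, 149, 217, 238, 173, 97, 28, 8, 7, 11, 18, 126, 220, 182, 231, 172, 157, 156, 158, 239, 246, 243, 107, 26, 28, 25]
rail [array([0.6636, 0.2642, 0.101 ]), array([0.5155, 0.2678, 0.101 ])]
stand [array([0.6648, 0.3383, 0.006 ]), array([0.6619, 0.1881, 0.006 ]), array([0.5132, 0.1912, 0.006 ]), array([0.5155, 0.3429, 0.006 ])]
tri [0.51546798 0.26770392 0.10138814] [0.66322838 0.26397865 0.10193222]
```

```bash
cat >> h.py <<'E'
from scipy.spatial.transform import Rotation as Ro, Slerp
from station import status
CA=np.radians(2.7);CO=np.array([.586,-.248,0.])
CR=Ro.from_euler('z',CA).as_matrix()
case=lambda x,y,z:CO+CR@np.array([x,y,z],float)
def rot(z,y):   # tool orientation with pointing dir z and closing line y (sign chosen nearest current pose)
    z=np.array(z,float)/np.linalg.norm(z);y=np.array(y,float);y-=z*(y@z);y/=np.linalg.norm(y)
    return Ro.from_matrix(np.c_[np.cross(y,z),y,z])
def cur():
    s=status.read_state();q=s["tool_rot"];return s["ee_pos"],Ro.from_quat([q[1],q[2],q[3],q[0]]),s
def plan(wps,start=None):
    p,R=start or cur()[:2];rows=[]
    for P1,R1,n in wps:
        P0,S=p.copy(),Slerp([0,1],Ro.concatenate([R,R1]))
        for i in range(1,n+1):
            T=P0+(P1-P0)*i/n;d=np.round(R.inv().apply(T-p)*1000);w=np.round((R.inv()*S(i/n)).as_rotvec(),2)
            rows.append((d.astype(int).tolist(),(w+0.).tolist()));p=p+R.apply(d/1000);R=R*Ro.from_rotvec(w)
            if np.linalg.norm(d)>62 or np.linalg.norm(w)>.186:print("TOO FAST",d,w)
    for k in range(0,len(rows),5):
        print([r[0] for r in rows[k:k+5]],[r[1] for r in rows[k:k+5]])
    return p,R
E
python3 - <<'E'
from h import *
down=rot([0,0,-1],CR[:,0])
h=np.array([.428,-.2545,0])
e=plan([(np.array([.35,.15,.24]),Ro.from_quat([.2005,.9797,0,0]),8),(h+[0,0,.17],down,9)])
print(e[0],(down.inv()*e[1]).magnitude())
plan([(h+[0,0,.078],down,2)],(h+[0,0,.17],down))
E
```

```text
[[-33, -44, -6], [-33, -43, -6], [-33, -44, -7], [-32, -44, -6], [-33, -43, -6]] [[0.0, 0.0, 0.0], [0.0, 0.0, 0.0], [0.0, 0.0, 0.0], [0.0, 0.0, 0.0], [0.0, 0.0, 0.0]]
[[-33, -44, -6], [-33, -44, -7], [-33, -43, -6], [-26, -38, 8], [-30, -35, 8]] [[0.0, 0.0, 0.0], [0.0, 0.0, 0.0], [0.0, 0.0, 0.0], [0.0, 0.0, 0.12], [0.0, 0.0, 0.13]]
[[-34, -30, 7], [-37, -26, 8], [-41, -21, 8], [-43, -16, 8], [-45, -10, 8]] [[0.0, 0.0, 0.12], [0.0, 0.0, 0.13], [0.0, 0.0, 0.12], [0.0, 0.0, 0.13], [0.0, 0.0, 0.12]]
[[-45, -5, 8], [-46, 1, 7]] [[0.0, 0.0, 0.13], [0.0, 0.0, 0.12]]
[ 0.42826164 -0.25441085  0.17048981] 0.0011323333594995071
[[0, 0, 46], [0, 0, 46]] [[0.0, 0.0, 0.0], [0.0, 0.0, 0.0]]
```

Emit:
move_arm:
  dp:
    - [-33,-44,-6]
    - [-33,-44,-6]
    - [-33,-44,-6]
    - [-33,-44,-6]
    - [-33,-44,-6]
  delta_rot:
    - [0,0,0]
    - [0,0,0]
    - [0,0,0]
    - [0,0,0]
    - [0,0,0]
  grip: [-0.3,-0.3,-0.3,-0.3,-0.3]
  force: 25

```text
clock: 0.72
ee_pos: [0.3108, 0.3059, 0.2204]
tool_rot: [-0.0, 0.2, 0.98, -0.0]
contact_force: [-0.2, -0.2, -0.0]
opening: 0.0442
gripper_force: 0.0
```

Emit:
move_arm:
  dp:
    - [-33,-44,-6]
    - [-33,-44,-6]
    - [-33,-44,-6]
    - [-26,-38,8]
    - [-30,-35,8]
  delta_rot:
    - [0,0,0]
    - [0,0,0]
    - [0,0,0]
    - [0,0,0.12]
    - [0,0,0.13]
  grip: [-0.3,-0.3,-0.3,-0.3,-0.3]

```text
clock: 1.35
ee_pos: [0.3676, 0.0553, 0.2223]
tool_rot: [0.0, 0.323, 0.946, 0.0]
contact_force: [0.1, 0.2, 1.1]
opening: 0.0318
gripper_force: 0.0
```

Emit:
move_arm:
  dp:
    - [-34,-30,7]
    - [-37,-26,8]
    - [-41,-21,8]
    - [-43,-16,8]
    - [-45,-10,8]
  delta_rot:
    - [0,0,0.12]
    - [0,0,0.13]
    - [0,0,0.12]
    - [0,0,0.13]
    - [0,0,0.12]
  grip: [-0.3,-0.3,-0.3,-0.3,-0.3]

```text
clock: 1.98
ee_pos: [0.4111, -0.1691, 0.183]
tool_rot: [-0.0, 0.596, 0.803, 0.0]
contact_force: [1.2, 0.7, 0.4]
opening: 0.0318
gripper_force: 0.0
```

Emit:
move_arm:
  dp:
    - [-45,-5,8]
    - [-46,1,7]
    - [0,0,0]
  delta_rot:
    - [0,0,0.13]
    - [0,0,0.12]
    - [0,0,0]
  grip: [-0.3,-0.3,-0.3]

```text
clock: 2.35
ee_pos: [0.4284, -0.2598, 0.1675]
tool_rot: [-0.0, 0.692, 0.722, -0.0]
contact_force: [-0.1, -0.9, 0.8]
opening: 0.032
gripper_force: 0.0
```

Emit:
move_arm:
  dp:
    - [0,0,45]
    - [0,0,45]
    - [0,0,0]
    - [0,0,0]
    - [0,0,0]
  delta_rot:
    - [0,0,0]
    - [0,0,0]
    - [0,0,0]
    - [0,0,0]
    - [0,0,0]
  grip: [-0.3,-0.3,-0.3,-1,-1]
  force: 25

```text
clock: 2.98
ee_pos: [0.4291, -0.2577, 0.08]
tool_rot: [0.001, 0.69, 0.724, 0.0]
contact_force: [0.2, 0.9, -0.1]
opening: 0.015
gripper_force: 0.0
```

```bash
python3 - <<'E'
from h import *
p,R,s=cur();print(p,s["opening"],s["gripper_force"],s["contact_force"])
print(CR.T@(p-CO))
off=p-case(-158,0,.095*1000*0)*0  # keep
b0=np.array([.278,.023]);r=np.hypot(*b0);a0=np.arctan2(b0[1],b0[0])
ths=np.linspace(0,1.19,16)[1:]
start=p
w=[(p+CR@np.array([-r*np.cos(a0+t)+b0[0],0,r*np.sin(a0+t)-b0[1]]),R,1) for t in ths]
print(plan(w)[0])
E
```

```text
[ 0.42907215 -0.25770649  0.08001088] 0.01502472741678292 0.0 [ 0.16258522  0.9100403  -0.08837617]
[-0.15721088 -0.0023034   0.08001088]
[[0, 3, -22], [0, 4, -22], [0, 6, -21], [0, 8, -21], [0, 10, -20]] [[0.0, 0.0, 0.0], [0.0, 0.0, 0.0], [0.0, 0.0, 0.0], [0.0, 0.0, 0.0], [0.0, 0.0, 0.0]]
[[0, 11, -19], [0, 12, -18], [0, 14, -17], [0, 15, -16], [0, 17, -15]] [[0.0, 0.0, 0.0], [0.0, 0.0, 0.0], [0.0, 0.0, 0.0], [0.0, 0.0, 0.0], [0.0, 0.0, 0.0]]
[[0, 17, -14], [0, 19, -12], [0, 19, -10], [0, 21, -9], [0, 21, -7]] [[0.0, 0.0, 0.0], [0.0, 0.0, 0.0], [0.0, 0.0, 0.0], [0.0, 0.0, 0.0], [0.0, 0.0, 0.0]]
[ 0.62533853 -0.24797969  0.32340952]
```

Emit:
move_arm:
  dp:
    - [0,0,3]
    - [0,0,0]
    - [0,3,-22]
    - [0,4,-22]
    - [0,6,-21]
  delta_rot:
    - [0,0,0]
    - [0,0,0]
    - [0,0,0]
    - [0,0,0]
    - [0,0,0]
  grip: [-1,-1,-1,-1,-1]
  force: 30

```text
clock: 3.6
ee_pos: [0.4413, -0.2567, 0.1415]
tool_rot: [0.0, 0.69, 0.723, 0.0]
contact_force: [0.1, -0.6, -0.8]
opening: 0.0003
gripper_force: 0.0
```

```bash
python3 - <<'E'
from h import *
from station import capture
t=capture("top")[:,:,::-1];s=capture("side")[:,:,::-1]
cv2.imwrite("t1.png",t);cv2.imwrite("s1.png",s)
a=cv2.resize(t[140:260,250:370],(400,400),interpolation=cv2.INTER_CUBIC)
b=cv2.resize(s[140:290,180:330],(400,400),interpolation=cv2.INTER_CUBIC)
cv2.imwrite("pics/m1.png",np.hstack([a,b]))
print(proj("top",[.4413,-.2567,.1415]),proj("side",[.4413,-.2567,.1415]),proj("side",[.428,-.2545,.095]))
E
```

```text
[315.36381753 232.91751538] [206.32809736 203.01981318] [201.76721575 220.27527611]
```

View pics/m1.png

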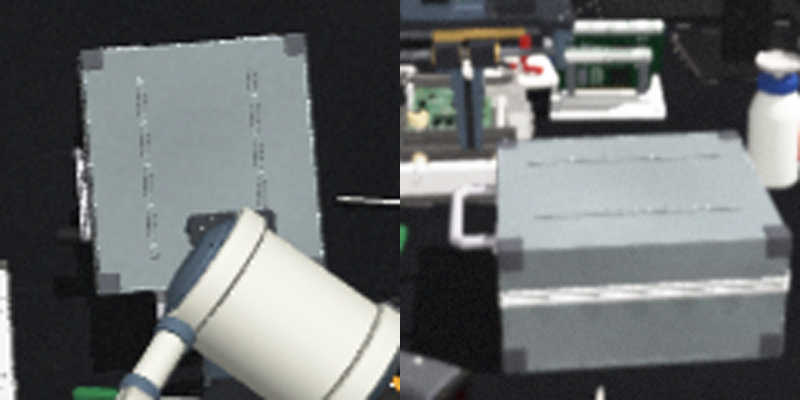

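The handle in the side view sits where I predicted, at about (201,220), and the lid is shut. The fingertips appear at row ~194 where I expected 203. I'll check the tip position against the start picture.

```bash
python3 - <<'E'
from h import *
print(proj("side",[.2454,.5744,.1898]))
s0=cv2.imread("side0raw.png");s=cv2.imread("s1.png")
a=cv2.resize(s0[50:125,130:230],(400,300),interpolation=cv2.INTER_CUBIC)
b=cv2.resize(s[135:235,175:275],(400,400),interpolation=cv2.INTER_CUBIC)
b=cv2.convertScaleAbs(b,alpha=2.5);a=cv2.convertScaleAbs(a,alpha=2)
M=np.zeros((400,800,3),np.uint8);M[:300,:400]=a;M[:,400:]=b;cv2.imwrite("pics/m2.png",M)
p,R,st=cur();print(p,R.as_matrix().round(3).tolist(),st["opening"])
E
```

```text
[169.95366877 106.75518505]
[ 0.44269807 -0.25747091  0.14249489] [[-0.047, 0.999, 0.003], [0.999, 0.047, -0.003], [-0.003, 0.003, -1.0]] 0.00031173075839239746
```

View pics/m2.png

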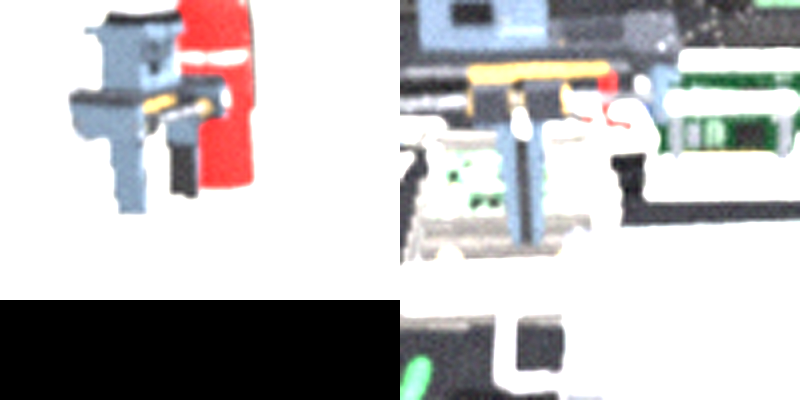

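The crops show the real fingertip at about (206,196), 7 px (roughly 18 mm) above the reported TCP. The start picture shows the same shift. So the fingers closed above the bar, and I'll go 18 mm deeper.

Emit:
move_arm:
  dp:
    - [0,-14,0]
    - [0,0,0]
    - [0,0,30]
    - [0,0,30]
    - [0,0,24]
  delta_rot:
    - [0,0,0]
    - [0,0,0]
    - [0,0,0]
    - [0,0,0]
    - [0,0,0]
  grip: [-0.3,-0.3,-0.3,-0.3,-0.3]

```text
clock: 4.32
ee_pos: [0.4264, -0.257, 0.0548]
tool_rot: [-0.001, 0.69, 0.723, -0.0]
contact_force: [-0.3, -0.5, -0.3]
opening: 0.0314
gripper_force: 0.0
```

Emit:
move_arm:
  dp:
    - [0,0,0]
    - [0,0,0]
    - [0,0,0]
    - [0,0,0]
  delta_rot:
    - [0,0,0]
    - [0,0,0]
    - [0,0,0]
    - [0,0,0]
  grip: [-1,-1,-1,-1]
  force: 30

```text
clock: 4.82
ee_pos: [0.4256, -0.2574, 0.0569]
tool_rot: [-0.001, 0.69, 0.724, -0.001]
contact_force: [-12.1, -7.0, -0.8]
opening: 0.0093
gripper_force: 30.0
```

Emit:
move_arm:
  dp:
    - [0,3,-22]
    - [0,4,-22]
    - [0,6,-21]
    - [0,8,-21]
    - [0,10,-20]
  delta_rot:
    - [0,0,0]
    - [0,0,0]
    - [0,0,0]
    - [0,0,0]
    - [0,0,0]
  grip: [-1,-1,-1,-1,-1]

```text
clock: 5.45
ee_pos: [0.4557, -0.256, 0.1637]
tool_rot: [-0.001, 0.69, 0.724, -0.002]
contact_force: [-14.8, -5.6, 2.3]
opening: 0.0091
gripper_force: 30.0
```

Emit:
move_arm:
  dp:
    - [0,10,-19]
    - [0,11,-18]
    - [0,14,-17]
    - [0,15,-16]
    - [0,17,-15]
  delta_rot:
    - [0,0,0]
    - [0,0,0]
    - [0,0,0]
    - [0,0,0]
    - [0,0,0]
  grip: [-1,-1,-1,-1,-1]

```text
clock: 6.08
ee_pos: [0.5226, -0.2528, 0.2497]
tool_rot: [-0.001, 0.69, 0.723, -0.002]
contact_force: [-14.9, -2.4, 12.4]
opening: 0.0092
gripper_force: 30.0
```

Emit:
move_arm:
  dp:
    - [0,17,-14]
    - [0,19,-12]
    - [0,19,-10]
    - [0,20,-9]
    - [0,0,0]
  delta_rot:
    - [0,0,0]
    - [0,0,0]
    - [0,0,0]
    - [0,0,0]
    - [0,0,0]
  grip: [-1,-1,-1,-1,-1]

```text
clock: 6.7
ee_pos: [0.601, -0.2491, 0.2954]
tool_rot: [0.002, 0.69, 0.724, 0.0]
contact_force: [-6.1, 2.1, 15.3]
opening: 0.0088
gripper_force: 30.0
```

```bash
python3 - <<'E'
from h import *
from station import capture
t=capture("top")[:,:,::-1];s=capture("side")[:,:,::-1]
cv2.imwrite("t2.png",t);cv2.imwrite("s2.png",s)
a=cv2.resize(t[100:250,250:400],(400,400),interpolation=cv2.INTER_CUBIC)
b=cv2.resize(s[70:270,180:380],(400,400),interpolation=cv2.INTER_CUBIC)
cv2.imwrite("pics/m3.png",np.hstack([a,b]))
E
```

```text
(no output)
```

View pics/m3.png

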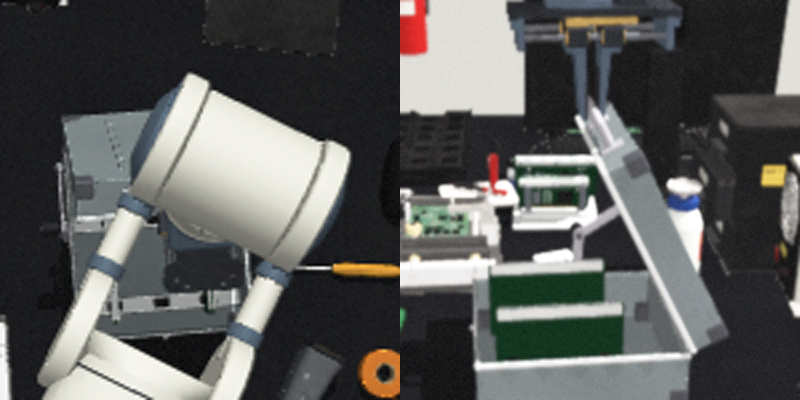

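The lid is up at about 1.1 rad with both rack cards visible. I'll raise it a little more, then release and back off upward.

Emit:
move_arm:
  dp:
    - [0,10,-5]
    - [0,9,-4]
    - [0,0,0]
    - [0,0,0]
    - [0,0,0]
  delta_rot:
    - [0,0,0]
    - [0,0,0]
    - [0,0,0]
    - [0,0,0]
    - [0,0,0]
  grip: [-1,-1,-1,-0.4,-0.4]

```text
clock: 7.42
ee_pos: [0.6191, -0.2483, 0.3013]
tool_rot: [0.0, 0.69, 0.724, 0.0]
contact_force: [0.6, 0.1, -0.8]
opening: 0.0259
gripper_force: 0.0
```

Emit:
move_arm:
  dp:
    - [0,0,-30]
    - [0,0,-50]
    - [20,-20,-30]
    - [60,0,0]
    - [60,0,0]
  delta_rot:
    - [0,0,0]
    - [0,0,0]
    - [0,0,0]
    - [0,0,0]
    - [0,0,0]
  grip: [-0.4,-0.4,-0.4,-0.4,-1]

```text
clock: 8.05
ee_pos: [0.5921, -0.1083, 0.4116]
tool_rot: [0.0, 0.691, 0.723, 0.0]
contact_force: [1.2, 0.6, 1.7]
opening: 0.02
gripper_force: 0.0
```

Emit:
move_arm:
  dp:
    - [60,0,0]
    - [60,0,0]
    - [0,0,0]
  delta_rot:
    - [0,0,0]
    - [0,0,0]
    - [0,0,0]
  grip: [-1,-1,-1]

```text
clock: 8.43
ee_pos: [0.5863, 0.0142, 0.4116]
tool_rot: [-0.0, 0.689, 0.725, 0.0]
contact_force: [-0.1, -0.8, 1.0]
opening: 0.0004
gripper_force: 0.0
```

```bash
python3 - <<'E'
from h import *
from station import capture
t=capture("top")[:,:,::-1];s=capture("side")[:,:,::-1]
cv2.imwrite("t3.png",t);cv2.imwrite("s3.png",s)
a=cv2.resize(t[120:240,240:360],(400,400),interpolation=cv2.INTER_CUBIC)
b=cv2.resize(s[110:210,210:310],(400,400),interpolation=cv2.INTER_CUBIC)
M=np.zeros((590,800,3),np.uint8);M[:400]=np.hstack([a,b])
M[400:590,:380]=cv2.resize(s[60:250,100:480],(380,190))
cv2.imwrite("pics/m4.png",M)
K=case(29,135,.124*1000*0)/1
kn=CO+CR@np.array([.029,.135,.124]);print(kn,proj("top",kn),proj("side",kn))
E
```

```text
[ 0.60860844 -0.11178378  0.124     ] [268.58991618 182.51902346] [272.08424901 184.78165802]
```

View pics/m4.png

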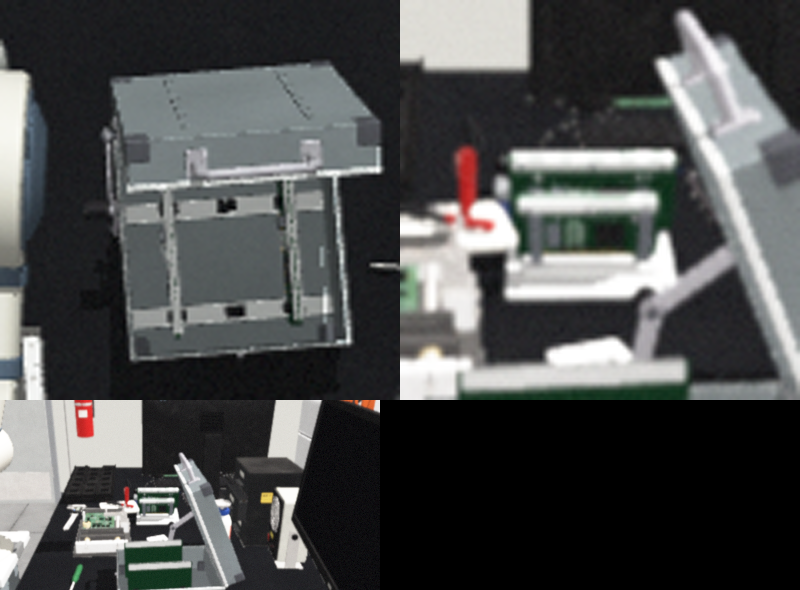

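The lid stays up unaided. The knob is at top px (268.5,183) and the knuckle at side px (272.5,187.5), both matching the nominal knob pose. The middle slot's guides show at crop (228,205) and (235,310). I'll plan the knob press with the hand tilted outward.

```bash
cat >> h.py <<'E'
L=.018
def cs(x,y,z):return CO+CR@(np.array([x,y,z])/1000)
E
python3 - <<'E'
from h import *
a=np.radians(35)
zc=CR@np.array([0,-np.sin(a),-np.cos(a)]);Rp=rot(zc,CR[:,0])
tip=lambda x,y,z:cs(x,y,z)+L*zc
s=tip(-6,139,112)
e=plan([(s-.09*zc,Rp,5),(s,Rp,2),(tip(4,139,110),Rp,1)])
print(e[0])
plan([(tip(10,139,109),Rp,1),(tip(20,139,106),Rp,1),(tip(30,139,101),Rp,1),(tip(40,139,96),Rp,1),(tip(48,139,92),Rp,1)],(tip(4,139,110),Rp))
print("slot",[(CR.T@(onz("top",(240+x*.3,120+y*.3),.054)-CO)).round(4) for x,y in[(228,205),(235,310)]])
print(e[1].as_matrix().round(3).tolist())
E
```

```text
[[-16, -4, 48], [-9, -4, 50], [-4, -3, 50], [3, -4, 51], [8, -4, 49]] [[0.0, -0.12, 0.0], [0.0, -0.12, 0.0], [0.0, -0.13, 0.0], [0.0, -0.12, 0.0], [0.0, -0.12, 0.0]]
[[0, 0, 45], [0, 0, 45], [2, 10, 2]] [[0.0, 0.0, 0.0], [0.0, 0.0, 0.0], [0.0, 0.0, 0.0]]
[ 0.58407499 -0.11897606  0.09501102]
[[1, 6, 1], [1, 10, 2], [3, 10, 4], [3, 10, 4], [2, 8, 4]] [[0.0, 0.0, 0.0], [0.0, 0.0, 0.0], [0.0, 0.0, 0.0], [0.0, 0.0, 0.0], [0.0, 0.0, 0.0]]
slot [array([ 0.0276, -0.0024,  0.054 ]), array([-0.0798, -0.0009,  0.054 ])]
[[-0.039, 0.999, 0.028], [0.819, 0.048, -0.572], [-0.573, 0.0, -0.819]]
```

Emit:
move_arm:
  dp:
    - [-16,-4,48]
    - [-9,-4,50]
    - [-4,-4,50]
    - [3,-4,51]
    - [8,-4,49]
  delta_rot:
    - [0,-0.12,0]
    - [0,-0.12,0]
    - [0,-0.13,0]
    - [0,-0.12,0]
    - [0,-0.12,0]
  grip: [-1,-1,-1,-1,-1]

```text
clock: 9.15
ee_pos: [0.5707, -0.0704, 0.1705]
tool_rot: [0.219, 0.658, 0.689, -0.208]
contact_force: [1.0, -0.8, 0.4]
opening: 0.0004
gripper_force: 0.0
```

Emit:
move_arm:
  dp:
    - [0,0,30]
    - [0,0,30]
    - [0,0,30]
    - [0,0,0]
  delta_rot:
    - [0,0,0]
    - [0,0,0]
    - [0,0,0]
    - [0,0,0]
  grip: [-1,-1,-1,-1]

```text
clock: 9.65
ee_pos: [0.5717, -0.1224, 0.0962]
tool_rot: [0.216, 0.659, 0.689, -0.209]
contact_force: [-0.3, -0.1, 0.7]
opening: 0.0005
gripper_force: 0.0
```

```bash
python3 - <<'E'
from h import *
from station import capture
p,R,s=cur();print(p,s["contact_force"],"tip case",CR.T@(p-L*R.as_matrix()[:,2]-CO))
t=capture("top")[:,:,::-1];s=capture("side")[:,:,::-1]
a=cv2.resize(t[140:220,225:305],(400,400),interpolation=cv2.INTER_CUBIC)
b=cv2.resize(s[130:210,215:295],(400,400),interpolation=cv2.INTER_CUBIC)
cv2.imwrite("pics/m5.png",cv2.convertScaleAbs(np.hstack([a,b]),alpha=1.6))
P=p
for q in (p,p-L*R.as_matrix()[:,2]):print(proj("top",q),proj("side",q))
E
```

```text
[ 0.57165923 -0.12239638  0.09620031] [-0.34321608 -0.11234265  0.69576717] tip case [-0.00832529  0.13645222  0.11095313]
[271.93343612 194.17002045] [258.63923957 196.03144677]
[268.92389806 194.14544972] [258.30001974 189.51888494]
```

View pics/m5.png

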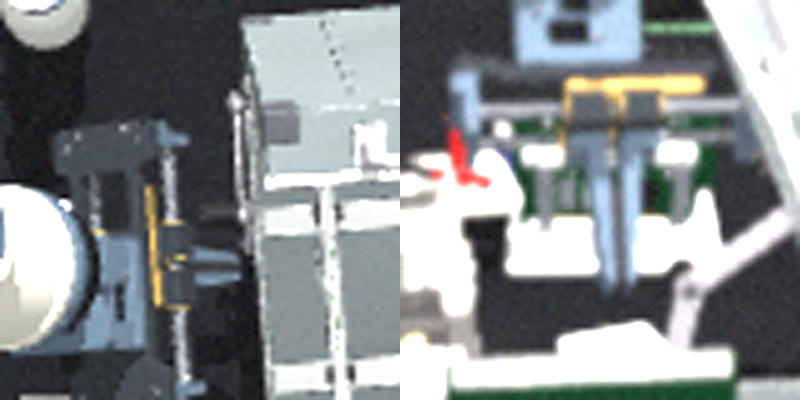

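The fingertips, at side px (259,188) and top px (273,194), are just in front of and outside the stay knob. I'll shift slightly outward and push rearward and down.

Emit:
move_arm:
  dp:
    - [7,0,-5]
    - [1,12,1]
    - [1,8,2]
    - [2,8,3]
    - [0,0,0]
  delta_rot:
    - [0,0,0]
    - [0,0,0]
    - [0,0,0]
    - [0,0,0]
    - [0,0,0]
  grip: [-1,-1,-1,-1,-1]

```text
clock: 10.38
ee_pos: [0.6011, -0.1104, 0.0902]
tool_rot: [0.217, 0.658, 0.69, -0.207]
contact_force: [-0.2, 0.6, -0.1]
opening: 0.0007
gripper_force: 0.0
```

```bash
python3 - <<'E'
from h import *
p,R,s=cur();print(s["contact_force"],"tip case",CR.T@(p-L*R.as_matrix()[:,2]-CO))
E
```

```text
[-0.15279912  0.57698882 -0.10867896] tip case [0.021536   0.1470196  0.10491536]
```

```bash
python3 - <<'E'
from h import *
from station import capture
t=capture("top")[:,:,::-1];s=capture("side")[:,:,::-1]
a=cv2.resize(t[160:210,245:295],(400,400),interpolation=cv2.INTER_CUBIC)
b=cv2.resize(s[160:210,245:295],(400,400),interpolation=cv2.INTER_CUBIC)
cv2.imwrite("pics/m6.png",cv2.convertScaleAbs(np.hstack([a,b]),alpha=2.2))
E
```

```text
(no output)
```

View pics/m6.png

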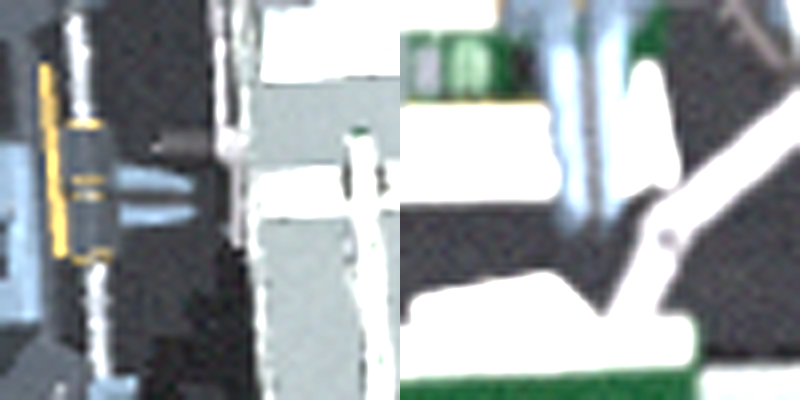

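The knob (top px 264–272, row 177.5) and the knuckle (side px 278.5,190) have moved about 16 mm rearward ahead of the fingers, so the press is working. I'll continue.

Emit:
move_arm:
  dp:
    - [3,8,4]
    - [3,8,4]
    - [2,6,3]
    - [0,0,0]
  delta_rot:
    - [0,0,0]
    - [0,0,0]
    - [0,0,0]
    - [0,0,0]
  grip: [-1,-1,-1,-1]

```text
clock: 10.98
ee_pos: [0.6228, -0.1091, 0.0765]
tool_rot: [0.217, 0.658, 0.69, -0.207]
contact_force: [-1.1, 0.4, 0.5]
opening: 0.0008
gripper_force: 0.0
```

```bash
python3 - <<'E'
from h import *
from station import capture
p,R,s=cur();print(s["contact_force"],"tip case",CR.T@(p-L*R.as_matrix()[:,2]-CO))
cv2.imwrite("s7.png",capture("side")[:,:,::-1])
E
```

```text
[-1.08852821  0.35477136  0.50014435] tip case [0.04327553 0.14728685 0.09128852]
```

Emit:
move_arm:
  dp:
    - [1,4,2]
    - [1,4,2]
    - [0,0,0]
  delta_rot:
    - [0,0,0]
    - [0,0,0]
    - [0,0,0]
  grip: [-1,-1,-1]

```text
clock: 11.4
ee_pos: [0.6275, -0.1098, 0.0725]
tool_rot: [0.216, 0.659, 0.69, -0.21]
contact_force: [-17.1, 4.5, 11.9]
opening: 0.0002
gripper_force: 9.2
```

```bash
python3 - <<'E'
from h import *
from station import capture
p,R,s=cur();print(s["contact_force"],"tip case",CR.T@(p-L*R.as_matrix()[:,2]-CO))
im=capture("side")[:,:,::-1];cv2.imwrite("s8.png",im)
# lid front rim line (bright) in successive frames: bright columns on fixed rows
for n in("s3.png","s7.png","s8.png"):
    i=cv2.imread(n).min(2)
    print(n,[ (r,np.where(i[r,255:330]>135)[0][[0,-1]]+255 if (i[r,255:330]>135).any() else None) for r in(114,118,122,126)])
# predicted handle-bar px for lid angles
for th in(1.1,1.17,1.25,1.33):
    a=th+np.arctan2(23,278);r=.279;X=cs(120-279*np.cos(a),0,72+279*np.sin(a));print(th,proj("side",X).round(1),proj("top",X).round(1))
E
```

```text
[-17.08504234   4.46066317  11.92752128] tip case [0.04804412 0.1464608  0.08727919]
s3.png [(114, array([280, 283])), (118, array([281, 285])), (122, array([282, 293])), (126, array([274, 295]))]
s7.png [(114, array([256, 304])), (118, array([299, 308])), (122, array([262, 310])), (126, array([290, 312]))]
s8.png [(114, array([258, 304])), (118, array([299, 308])), (122, array([266, 310])), (126, array([290, 312]))]
1.1 [274.7 122.4] [317.9 178.6]
1.17 [283.  119.2] [317.7 172. ]
1.25 [292.7 116.3] [317.3 164.2]
1.33 [302.6 114.1] [316.9 156.3]
```

Emit:
move_arm:
  dp:
    - [0,-12,-5]
    - [0,-12,-10]
    - [0,0,-50]
    - [0,0,-50]
    - [0,0,-30]
  delta_rot:
    - [0,0,0]
    - [0,0,0]
    - [0,0,0]
    - [0,0,0]
    - [0,0,0]
  grip: [-1,-1,-1,-1,-0.35]

```text
clock: 12.08
ee_pos: [0.6028, -0.0259, 0.194]
tool_rot: [0.218, 0.658, 0.69, -0.206]
contact_force: [0.6, -0.3, -0.2]
opening: 0.0077
gripper_force: 0.0
```

```bash
cat >> h.py <<'E'
RAIL=np.array([.5894,.2660,.1015])
SX=np.array([np.cos(np.radians(88.6)),np.sin(np.radians(88.6)),0])
c30,s30=np.cos(np.pi/6),.5
U=c30*np.array([0,0,1])-s30*SX; NRM=c30*SX+s30*np.array([0,0,1])
E
python3 - <<'E'
from h import *
from station import capture
print("tips",tri((273,193.6),(259,188))-[.5717,-.1224,.0962],tri((269.6,184.4),(268.4,188.7))-[.6011,-.1104,.0902])
im=capture("side")[:,:,::-1];cv2.imwrite("s9.png",im)
i=im.min(2);print([ (r,np.where(i[r,280:330]>135)[0][[0,-1]]+280) for r in(114,118,122,126)])
j=capture("top")[:,:,::-1];cv2.imwrite("t9.png",j);g=j.min(2)
print("bar rows",[np.argmax(g[140:200,c])+140 for c in(308,312,316,320,324)])
p,R,s=cur();print(p,s["joint_positions"].round(2),s["contact_force"])
Rg=rot(-U,NRM)
print(np.degrees((R.inv()*Rg).magnitude()),np.degrees((R.inv()*rot(-U,-NRM)).magnitude()))
mid=rot([0,0,-1],Ro.from_euler('z',45,degrees=True).apply([1,0,0]))
tgt=RAIL+U*.14
e=plan([(np.array([.55,.06,.30]),mid,5),(tgt+[0,0,.0],Rg,8)])
print(e[0],tgt,(e[1].inv()*Rg).magnitude())
E
```

```text
tips [ 0.00060255 -0.00282796  0.02481844] [-0.00032826 -0.0046311   0.02398309]
[(114, array([298, 305])), (118, array([298, 308])), (122, array([289, 310])), (126, array([290, 313]))]
bar rows [np.int64(161), np.int64(161), np.int64(161), np.int64(161), np.int64(160)]
[ 0.60378645 -0.02545117  0.1946667 ] [ 0.21  0.55  1.43 -0.62  1.32  0.37] [-0.11353535 -0.45029581 -0.31362983]
103.04055139071785 110.43703094565358
TOO FAST [  2. -10. -27.] [-0.04  0.12 -0.14]
TOO FAST [  7.  -8. -28.] [-0.05  0.11 -0.15]
TOO FAST [ 11.  -5. -26.] [-0.04  0.12 -0.14]
TOO FAST [ 15.  -3. -25.] [-0.05  0.12 -0.14]
[[2, -10, -27], [7, -8, -28], [11, -5, -26], [15, -3, -25], [17, 1, -24]] [[-0.04, 0.12, -0.14], [-0.05, 0.11, -0.15], [-0.04, 0.12, -0.14], [-0.05, 0.12, -0.14], [-0.04, 0.11, -0.14]]
[[9, 15, 10], [7, 16, 11], [5, 15, 11], [4, 15, 14], [2, 14, 14]] [[-0.06, 0.03, -0.09], [-0.06, 0.02, -0.1], [-0.07, 0.03, -0.09], [-0.06, 0.02, -0.09], [-0.06, 0.03, -0.1]]
[[0, 14, 15], [-1, 13, 15], [-3, 11, 17]] [[-0.06, 0.02, -0.09], [-0.06, 0.03, -0.09], [-0.07, 0.02, -0.1]]
[0.58757297 0.19629346 0.22242469] [0.58768975 0.1960209  0.22274356] 0.005821042164845305
```

```bash
python3 - <<'E'
from h import *
def plane(uv,y):
    c,d=ray("side",uv);n=CR[:,1];k=(n@CO+y-n@c)/(n@d);return CR.T@(c+k*d-CO)*1000
for x,z in((29,124),(69,105),(93,131),(123,165)):print((x,z),proj("side",cs(x,115,z)).round(1))
for f in("s3.png","s9.png"):
    i=cv2.imread(f);g=i.min(2).astype(int);print(f)
    for r in range(166,198,3):print(r,g[r,262:312].tolist())
E
```

```text
(29, 124) [273.1 187.7]
(69, 105) [287.7 193.6]
(93, 131) [296.9 184.4]
(123, 165) [308.5 172.1]
s3.png
166 [28, 23, 25, 23, 25, 27, 39, 58, 91, 97, 91, 47, 25, 27, 31, 24, 36, 36, 37, 37, 38, 36, 39, 38, 36, 41, 35, 55, 93, 121, 130, 159, 208, 228, 227, 182, 141, 128, 128, 127, 129, 126, 128, 130, 127, 127, 127, 128, 125, 130]
169 [29, 23, 31, 23, 22, 19, 28, 58, 90, 100, 92, 73, 175, 247, 238, 137, 43, 38, 39, 33, 38, 34, 37, 39, 40, 36, 42, 38, 48, 87, 127, 133, 158, 209, 228, 228, 192, 143, 129, 127, 128, 129, 128, 126, 128, 128, 127, 128, 128, 126]
172 [50, 51, 54, 47, 51, 48, 50, 72, 91, 96, 84, 131, 239, 254, 253, 218, 97, 40, 39, 35, 42, 36, 40, 37, 42, 44, 73, 124, 160, 157, 146, 138, 128, 141, 188, 223, 231, 213, 158, 128, 127, 129, 127, 128, 128, 130, 130, 127, 128, 129]
175 [228, 232, 234, 233, 234, 229, 195, 178, 200, 213, 239, 254, 255, 255, 254, 252, 173, 50, 33, 37, 36, 47, 73, 125, 159, 175, 178, 177, 178, 176, 161, 136, 127, 133, 143, 188, 221, 230, 217, 158, 130, 129, 130, 127, 129, 127, 131, 130, 127, 126]
178 [212, 217, 232, 233, 233, 232, 233, 235, 240, 246, 244
[... 3383 characters left out ...]
124, 120, 122, 121, 121, 122, 122]
190 [30, 33, 33, 30, 34, 34, 31, 32, 31, 34, 33, 31, 32, 34, 36, 34, 30, 34, 35, 32, 24, 34, 68, 108, 147, 156, 163, 163, 146, 100, 50, 35, 33, 35, 36, 36, 32, 34, 37, 40, 93, 166, 170, 140, 119, 122, 123, 122, 119, 121]
193 [44, 45, 40, 33, 33, 36, 37, 32, 27, 34, 36, 36, 36, 36, 35, 36, 36, 33, 33, 34, 58, 103, 134, 124, 103, 109, 115, 96, 53, 36, 34, 33, 35, 34, 34, 34, 34, 30, 33, 36, 54, 124, 178, 162, 133, 122, 123, 123, 127, 121]
196 [254, 254, 252, 228, 136, 56, 34, 33, 33, 38, 34, 33, 39, 34, 35, 37, 37, 50, 89, 130, 154, 159, 157, 147, 123, 100, 72, 44, 35, 32, 29, 34, 35, 35, 33, 32, 30, 35, 33, 37, 38, 84, 158, 182, 146, 125, 118, 120, 120, 116]
```

```bash
cat >> h.py <<'E'
D=np.array([0,-.0045,.0185])
Rg=rot(-U,NRM)
E
python3 - <<'E'
from h import *
p,R,s=cur()
mid=rot([0,0,-1],Ro.from_euler('z',45,degrees=True).apply([1,0,0]))
tgt=RAIL-.012*U+.055*U-D
e=plan([(np.array([.57,.06,.28]),mid,6),(RAIL+.12*U-D,Rg,7),(tgt,Rg,2)])
print(e[0]-tgt,(e[1].inv()*Rg).magnitude())
E
```

```text
[[4, -5, -20], [6, -3, -20], [8, -2, -19], [11, 0, -18], [12, 1, -17]] [[-0.04, 0.1, -0.12], [-0.03, 0.09, -0.12], [-0.04, 0.1, -0.12], [-0.04, 0.1, -0.12], [-0.03, 0.1, -0.12]]
[[13, 4, -16], [13, 17, 13], [12, 17, 15], [9, 18, 17], [6, 16, 17]] [[-0.04, 0.09, -0.11], [-0.07, 0.03, -0.11], [-0.07, 0.03, -0.1], [-0.07, 0.03, -0.11], [-0.07, 0.03, -0.11]]
[[4, 17, 20], [2, 15, 20], [0, 14, 21], [0, 0, 39], [1, -1, 38]] [[-0.07, 0.02, -0.1], [-0.08, 0.03, -0.11], [-0.07, 0.03, -0.11], [0.0, 0.0, 0.0], [0.0, 0.0, 0.0]]
[-3.45977611e-04 -5.25307142e-04  5.36690648e-05] 0.00349193579879083
```

Emit:
move_arm:
  dp:
    - [4,-5,-20]
    - [6,-3,-20]
    - [8,-2,-19]
    - [11,0,-18]
    - [12,1,-17]
  delta_rot:
    - [-0.04,0.1,-0.12]
    - [-0.03,0.09,-0.12]
    - [-0.04,0.1,-0.12]
    - [-0.04,0.1,-0.12]
    - [-0.03,0.1,-0.12]
  grip: [-0.2,-0.2,-0.2,-0.2,-0.2]

```text
clock: 12.8
ee_pos: [0.5735, 0.0442, 0.2629]
tool_rot: [0.032, 0.434, 0.9, -0.037]
contact_force: [-0.3, -0.5, -0.4]
opening: 0.0367
gripper_force: 0.0
```

Emit:
move_arm:
  dp:
    - [13,4,-16]
    - [13,17,13]
    - [12,17,15]
    - [9,18,17]
    - [6,16,17]
  delta_rot:
    - [-0.04,0.09,-0.11]
    - [-0.07,0.03,-0.11]
    - [-0.07,0.03,-0.1]
    - [-0.07,0.03,-0.11]
    - [-0.07,0.03,-0.11]
  grip: [-0.2,-0.2,-0.2,-0.2,-0.2]

```text
clock: 13.42
ee_pos: [0.5787, 0.1438, 0.223]
tool_rot: [-0.003, 0.176, 0.973, 0.15]
contact_force: [-1.0, 0.1, -1.0]
opening: 0.0369
gripper_force: 0.0
```

Emit:
move_arm:
  dp:
    - [4,17,20]
    - [2,15,20]
    - [0,14,21]
    - [0,0,39]
    - [0,0,0]
  delta_rot:
    - [-0.07,0.02,-0.1]
    - [-0.08,0.03,-0.11]
    - [-0.07,0.03,-0.11]
    - [0,0,0]
    - [0,0,0]
  grip: [-0.2,-0.2,-0.2,-0.2,-0.2]

```text
clock: 14.05
ee_pos: [0.586, 0.2285, 0.1477]
tool_rot: [-0.001, 0.013, 0.966, 0.259]
contact_force: [-0.9, -0.1, -0.0]
opening: 0.0365
gripper_force: 0.0
```

```bash
python3 - <<'E'
from h import *
from station import capture
p,R,s=cur();print(p,s["joint_positions"].round(2),s["opening"],(R.inv()*Rg).as_rotvec().round(3))
t=capture("top")[:,:,::-1];s=capture("side")[:,:,::-1];cv2.imwrite("t10.png",t);cv2.imwrite("s10.png",s)
a=cv2.resize(t[160:220,130:190],(400,400),interpolation=cv2.INTER_CUBIC)
b=cv2.resize(s[110:170,220:280],(400,400),interpolation=cv2.INTER_CUBIC)
cv2.imwrite("pics/m7.png",cv2.convertScaleAbs(np.hstack([a,b]),alpha=1.4))
for n,q in(("TCP",p),("L",p+.018*U),("B",p+[0,0,.021])):
  for w in(-1,1):
    x=q+w*.018*NRM;a=(proj("top",x)-[130,160])*6.667;b=(proj("side",x)-[220,110])*6.667+[400,0];print(n,w,a.round(),b.round())
E
```

```text
[0.58596551 0.22845119 0.14766669] [-0.03  0.54  1.55  0.58  1.13 -1.85] 0.03645306232953491 [ 0.    -0.006 -0.005]
TCP -1 [257. 213.] [650. 227.]
TCP 1 [185. 211.] [649. 175.]
L -1 [269. 211.] [651. 202.]
L 1 [197. 209.] [649. 151.]
B -1 [248. 211.] [650. 187.]
B 1 [175. 209.] [649. 136.]
```

View pics/m7.png

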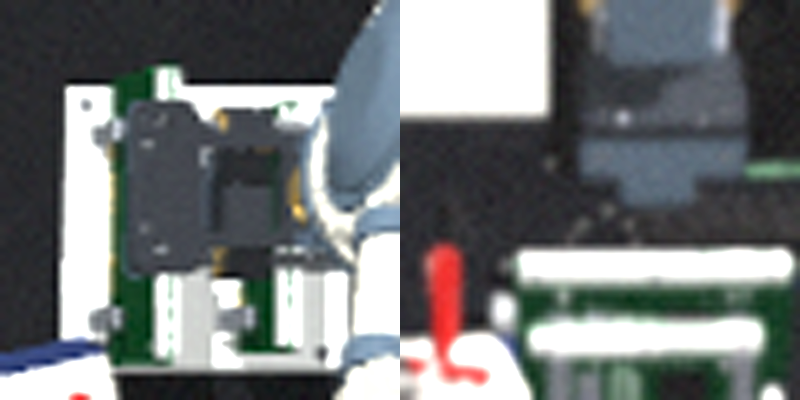

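The side view shows the near fingertip at about (658,205), centred over the tall card's rail (row ~265). The depth matches the 18 mm correction. I'll advance onto the rail and close gently.

Emit:
move_arm:
  dp:
    - [0,4,44]
    - [0,0,30]
    - [0,0,15]
    - [0,0,0]
    - [0,0,0]
  delta_rot:
    - [0,0,0]
    - [0,0,0]
    - [0,0,0]
    - [0,0,0]
    - [0,0,0]
  grip: [-0.2,-0.2,-0.2,-0.4,-0.45]
  force: 5

```text
clock: 14.78
ee_pos: [0.59, 0.2756, 0.0764]
tool_rot: [0.003, 0.013, 0.966, 0.259]
contact_force: [-0.1, -0.2, 0.2]
opening: 0.0254
gripper_force: 0.0
```

Emit:
move_arm:
  dp:
    - [0,0,0]
    - [0,0,0]
  delta_rot:
    - [0,0,0]
    - [0,0,0]
  grip: [-0.55,-0.6]

```text
clock: 15.02
ee_pos: [0.5896, 0.2759, 0.0758]
tool_rot: [0.003, 0.013, 0.966, 0.259]
contact_force: [1.4, 0.6, 1.0]
opening: 0.0188
gripper_force: 0.6
```

Emit:
move_arm:
  dp:
    - [0,0,0]
    - [0,0,0]
  delta_rot:
    - [0,0,0]
    - [0,0,0]
  grip: [-0.66,-0.66]

```text
clock: 15.28
ee_pos: [0.5893, 0.2762, 0.0754]
tool_rot: [0.002, 0.013, 0.966, 0.259]
contact_force: [0.8, 1.5, 1.6]
opening: 0.0152
gripper_force: 0.9
```

Emit:
move_arm:
  dp:
    - [0,3,0]
    - [0,0,0]
    - [0,0,0]
  delta_rot:
    - [0,0,0]
    - [0,0,0]
    - [0,0,0]
  grip: [-0.66,-0.66,-0.7]

```text
clock: 15.65
ee_pos: [0.5891, 0.2788, 0.0766]
tool_rot: [0.002, 0.013, 0.966, 0.259]
contact_force: [0.4, 0.1, 0.8]
opening: 0.0141
gripper_force: 0.0
```

Emit:
move_arm:
  dp:
    - [0,0,0]
    - [0,0,0]
    - [0,0,0]
  delta_rot:
    - [0,0,0]
    - [0,0,0]
    - [0,0,0]
  grip: [-1,-1,-1]

```text
clock: 16.02
ee_pos: [0.5892, 0.2787, 0.0766]
tool_rot: [0.002, 0.013, 0.966, 0.259]
contact_force: [0.0, 0.4, -2.3]
opening: 0.0104
gripper_force: 5.0
```

```bash
python3 - <<'E'
from h import *
p,R,s=cur();print(s["joint_positions"].round(2))
Rv=rot([0,0,-1],CR[:,1])
off=.028
P=lambda rail,Rr:rail+off*Rr.as_matrix()[:,2]
u=-R.as_matrix()[:,2]
sl=lambda z:cs(-24,-1,z)
e=plan([(p+.02*u,R,1),(p+.115*u,R,4),(P(np.array([.575,.12,.27]),Rv),Rv,5),(P(sl(265),Rv),Rv,10),(P(sl(230),Rv),Rv,2)])
print(e[0],P(sl(230),Rv),(e[1].inv()*Rv).magnitude())
E
```

```text
[ 0.05  0.65  1.59  0.65  0.97 -1.89]
[[0, 0, -20], [0, 0, -24], [0, 0, -24], [0, 0, -23], [0, 0, -24]] [[0.0, 0.0, 0.0], [0.0, 0.0, 0.0], [0.0, 0.0, 0.0], [0.0, 0.0, 0.0], [0.0, 0.0, 0.0]]
[[2, -11, -22], [2, -13, -20], [3, -15, -19], [3, -17, -17], [3, -19, -15]] [[0.1, 0.0, -0.01], [0.11, 0.01, -0.02], [0.1, 0.0, -0.01], [0.11, 0.0, -0.02], [0.1, 0.01, -0.01]]
[[3, -37, 0], [3, -37, 1], [3, -37, 0], [3, -37, 0], [3, -36, 1]] [[0.0, 0.0, 0.0], [0.0, 0.0, 0.0], [0.0, 0.0, 0.0], [0.0, 0.0, 0.0], [0.0, 0.0, 0.0]]
[[3, -37, 0], [3, -37, 0], [3, -37, 1], [3, -37, 0], [3, -37, 0]] [[0.0, 0.0, 0.0], [0.0, 0.0, 0.0], [0.0, 0.0, 0.0], [0.0, 0.0, 0.0], [0.0, 0.0, 0.0]]
[[0, 0, 18], [0, 0, 17]] [[0.0, 0.0, 0.0], [0.0, 0.0, 0.0]]
[ 0.56181445 -0.25017967  0.20242641] [ 0.56207375 -0.25012944  0.202     ] 0.006152525950376861
```

Emit:
move_arm:
  dp:
    - [0,0,0]
    - [0,0,0]
    - [0,0,-8]
    - [0,0,-12]
    - [0,0,-20]
  delta_rot:
    - [0,0,0]
    - [0,0,0]
    - [0,0,0]
    - [0,0,0]
    - [0,0,0]
  grip: [-1,-1,-1,-1,-1]
  force: 30

```text
clock: 16.65
ee_pos: [0.5886, 0.258, 0.1121]
tool_rot: [0.002, 0.013, 0.966, 0.259]
contact_force: [0.1, 0.1, -1.9]
opening: 0.0101
gripper_force: 29.7
```

Emit:
move_arm:
  dp:
    - [0,0,-25]
    - [0,0,-25]
    - [0,0,-25]
    - [2,-11,-22]
    - [2,-13,-20]
  delta_rot:
    - [0,0,0]
    - [0,0,0]
    - [0,0,0]
    - [0.1,0,-0.01]
    - [0.11,0.01,-0.02]
  grip: [-1,-1,-1,-1,-1]

```text
clock: 17.27
ee_pos: [0.5833, 0.1783, 0.2045]
tool_rot: [0.0, -0.002, 0.988, 0.154]
contact_force: [-1.2, 0.7, -2.7]
opening: 0.01
gripper_force: 29.7
```

Emit:
move_arm:
  dp:
    - [3,-15,-19]
    - [3,-17,-17]
    - [3,-19,-15]
    - [0,0,0]
  delta_rot:
    - [0.1,0,-0.01]
    - [0.11,0,-0.02]
    - [0.1,0.01,-0.01]
    - [0,0,0]
  grip: [-1,-1,-1,-1]

```text
clock: 17.77
ee_pos: [0.5757, 0.1196, 0.2439]
tool_rot: [-0.001, -0.023, 1.0, 0.002]
contact_force: [0.1, 0.6, -2.2]
opening: 0.0102
gripper_force: 29.8
```

```bash
python3 - <<'E'
from h import *
from station import capture
p,R,s=cur();print(p,s["opening"],s["contact_force"])
t=capture("top")[:,:,::-1];sd=capture("side")[:,:,::-1];cv2.imwrite("t11.png",t);cv2.imwrite("s11.png",sd)
r=p-.028*R.as_matrix()[:,2];X=R.as_matrix()[:,0]
for k in(-.075,.075):print(k,"rail end px",proj("top",r+k*X).round(1),proj("side",r+k*X).round(1))
# bright rail pixels in the two views near prediction
for n,im in(("top",t),("side",sd)):
    c=proj(n,r);m=(im.min(2)>120).astype(np.uint8);x0,y0=(c-30).astype(int);sub=m[y0:y0+60,x0:x0+60]
    k,l,st,ce=cv2.connectedComponentsWithStats(sub)
    print(n,[(a[:5]+[x0,y0,0,0,0]).tolist() for a in st[1:] if a[4]>25])
# green card in side view
h=cv2.cvtColor(sd,cv2.COLOR_BGR2HSV);m=((h[:,:,0]>45)&(h[:,:,0]<85)&(h[:,:,1]>110)&(h[:,:,2]>30)).astype(np.uint8)
k,l,st,ce=cv2.connectedComponentsWithStats(m);print([a.tolist() for a in st[1:] if a[4]>150])
E
```

```text
[0.57573241 0.11962006 0.24391491] 0.010157200933771827 [ 0.05300067  0.62637114 -2.17353056]
-0.075 rail end px [190.1 166.7] [280.2 110.8]
0.075 rail end px [193.3 217.3] [231.4 111.7]
top [[161, 161, 42, 41, 1540], [161, 205, 21, 11, 139], [196, 206, 12, 15, 144]]
side [[225, 81, 27, 47, 730], [260, 109, 20, 6, 108]]
[[232, 116, 48, 26, 811], [225, 207, 66, 43, 1863]]
```

The card came out cleanly and is upright in the grip, with the rail where predicted. Next I'll carry it over the slot.

Emit:
move_arm:
  dp:
    - [3,-37,0]
    - [3,-37,0]
    - [3,-37,0]
    - [3,-37,0]
    - [3,-37,0]
  delta_rot:
    - [0,0,0]
    - [0,0,0]
    - [0,0,0]
    - [0,0,0]
    - [0,0,0]
  grip: [-1,-1,-1,-1,-1]

```text
clock: 18.5
ee_pos: [0.5681, -0.0671, 0.2406]
tool_rot: [-0.002, -0.022, 1.0, 0.003]
contact_force: [0.6, -0.1, -2.0]
opening: 0.0094
gripper_force: 29.8
```

Emit:
move_arm:
  dp:
    - [3,-37,0]
    - [3,-37,0]
    - [3,-37,0]
    - [3,-37,0]
    - [3,-37,0]
  delta_rot:
    - [0,0,0]
    - [0,0,0]
    - [0,0,0]
    - [0,0,0]
    - [0,0,0]
  grip: [-1,-1,-1,-1,-1]

```text
clock: 19.12
ee_pos: [0.5614, -0.2526, 0.2397]
tool_rot: [-0.002, -0.022, 1.0, 0.003]
contact_force: [0.6, 0.2, -2.5]
opening: 0.0099
gripper_force: 29.8
```

Emit:
move_arm:
  dp:
    - [0,0,18]
    - [0,0,17]
    - [0,0,0]
  delta_rot:
    - [0,0,0]
    - [0,0,0]
    - [0,0,0]
  grip: [-1,-1,-1]

```text
clock: 19.5
ee_pos: [0.5607, -0.2509, 0.2039]
tool_rot: [-0.003, -0.022, 1.0, 0.004]
contact_force: [-0.6, -0.2, -2.5]
opening: 0.01
gripper_force: 29.9
```

```bash
python3 - <<'E'
from h import *
from station import capture
p,R,s=cur();Rv=rot([0,0,-1],CR[:,1])
print(p,s["opening"],s["contact_force"],s["joint_positions"].round(2),"rot err",(R.inv()*Rv).as_rotvec().round(3))
r=p-.028*R.as_matrix()[:,2];print("rail case mm",(CR.T@(r-CO)*1000).round(1))
X=R.as_matrix()[:,0]
t=capture("top")[:,:,::-1];sd=capture("side")[:,:,::-1];cv2.imwrite("t12.png",t);cv2.imwrite("s12.png",sd)
for k in(-.075,.075):print(k,"rail end px",proj("top",r+k*X).round(1),proj("side",r+k*X).round(1))
e=proj("top",r+.075*X);g=t.min(2)
for y in range(int(e[1])-14,int(e[1])+6,2):print(y,int(e[0])-12,g[y,int(e[0])-12:int(e[0])+13].tolist())
# front guide of the middle slot
c=proj("top",cs(-79,0,54));print("guide",c)
for y in range(int(c[1])-2,int(c[1])+4):print(y,int(c[0])-10,g[y,int(c[0])-10:int(c[0])+11].tolist())
E
```

```text
[ 0.56073936 -0.2509492   0.20385379] 0.009979768124931896 [-0.61505226 -0.21435302 -2.51627288] [-0.52  0.47  1.35  0.    1.33 -2.14] rot err [ 0.007 -0.006 -0.003]
rail case mm [-25.2  -2.  231.9]
-0.075 rail end px [313.7 169.7] [289.3 164.4]
0.075 rail end px [317.6 219. ] [224.2 166.1]
204 305 [58, 53, 63, 55, 60, 53, 43, 37, 35, 37, 39, 69, 114, 117, 104, 98, 94, 74, 103, 109, 105, 107, 108, 109, 111]
206 305 [83, 84, 84, 83, 83, 72, 58, 38, 17, 16, 34, 237, 238, 150, 69, 71, 105, 125, 119, 114, 101, 101, 105, 101, 103]
208 305 [85, 86, 84, 84, 82, 83, 83, 63, 22, 10, 48, 149, 153, 146, 93, 82, 83, 83, 83, 82, 84, 31, 42, 157, 103]
210 305 [86, 84, 83, 74, 75, 89, 103, 86, 30, 2, 28, 125, 149, 147, 135, 151, 152, 151, 152, 154, 100, 34, 51, 242, 169]
212 305 [157, 157, 101, 42, 31, 26, 26, 22, 6, 4, 2, 103, 146, 148, 146, 153, 155, 154, 152, 125, 44, 20, 28, 243, 172]
214 305 [156, 156, 125, 48, 25, 25, 19, 22, 8, 9, 4, 95, 146, 147, 124, 150, 155, 154, 155, 156, 152, 95, 29, 196, 206]
216 305 [145, 148, 123, 120, 113, 98, 103, 85, 39, 10, 13, 72, 149, 149, 147, 94, 81, 86, 84,
[... 308 characters left out ...]
3, 83, 82, 83, 84, 83, 82, 83, 77, 78, 77]
guide [310.22276996 212.77634788]
210 300 [82, 81, 84, 82, 80, 86, 84, 83, 74, 75, 89, 103, 86, 30, 2, 28, 125, 149, 147, 135, 151]
211 300 [117, 139, 139, 145, 178, 173, 154, 154, 123, 118, 119, 90, 89, 32, 1, 26, 121, 148, 145, 144, 156]
212 300 [154, 155, 155, 156, 156, 157, 157, 101, 42, 31, 26, 26, 22, 6, 4, 2, 103, 146, 148, 146, 153]
213 300 [155, 156, 155, 156, 157, 158, 157, 96, 36, 21, 23, 18, 16, 1, 9, 10, 103, 148, 148, 144, 155]
214 300 [156, 156, 154, 156, 155, 156, 156, 125, 48, 25, 25, 19, 22, 8, 9, 4, 95, 146, 147, 124, 150]
215 300 [152, 153, 155, 155, 155, 154, 154, 155, 100, 117, 120, 119, 151, 71, 18, 12, 91, 153, 123, 163, 126]
```

Emit:
move_arm:
  dp:
    - [-1,0,15]
    - [0,0,20]
    - [0,0,20]
    - [0,0,20]
    - [0,0,0]
  delta_rot:
    - [0.007,-0.006,-0.003]
    - [0,0,0]
    - [0,0,0]
    - [0,0,0]
    - [0,0,0]
  grip: [-1,-1,-1,-1,-1]

```text
clock: 20.23
ee_pos: [0.5626, -0.2509, 0.13]
tool_rot: [0.001, -0.024, 1.0, -0.001]
contact_force: [-0.1, 0.5, -1.8]
opening: 0.0094
gripper_force: 29.9
```

Emit:
move_arm:
  dp:
    - [0,0,6]
    - [0,0,6]
    - [0,0,6]
    - [0,0,0]
  delta_rot:
    - [0,0,0]
    - [0,0,0]
    - [0,0,0]
    - [0,0,0]
  grip: [-1,-1,-1,-1]

```text
clock: 20.72
ee_pos: [0.5628, -0.2511, 0.1121]
tool_rot: [0.001, -0.024, 1.0, -0.001]
contact_force: [0.6, 0.1, -1.4]
opening: 0.0099
gripper_force: 29.9
```

```bash
python3 - <<'E'
from h import *
p,R,s=cur();Rv=rot([0,0,-1],CR[:,1])
r=p-.028*R.as_matrix()[:,2];print("rail case mm",(CR.T@(r-CO)*1000).round(1),s["contact_force"],(R.inv()*Rv).as_rotvec().round(3),s["opening"])
E
```

```text
rail case mm [-23.4  -2.  140.1] [ 0.62743533  0.0607014  -1.4354533 ] [-0.002  0.002  0.001] 0.009877480927358809
```

Emit:
move_arm:
  dp:
    - [0,0,6]
    - [0,0,6]
    - [0,0,6]
    - [0,0,6]
    - [0,0,0]
  delta_rot:
    - [0,0,0]
    - [0,0,0]
    - [0,0,0]
    - [0,0,0]
    - [0,0,0]
  grip: [-1,-1,-1,-1,-1]

```text
clock: 21.35
ee_pos: [0.5627, -0.2511, 0.0879]
tool_rot: [0.001, -0.024, 1.0, -0.001]
contact_force: [-0.3, 1.4, -1.7]
opening: 0.0094
gripper_force: 29.9
```

Emit:
move_arm:
  dp:
    - [0,0,3]
    - [0,0,3]
    - [0,0,2]
    - [0,0,0]
  delta_rot:
    - [0,0,0]
    - [0,0,0]
    - [0,0,0]
    - [0,0,0]
  grip: [-1,-1,-1,-1]

```text
clock: 21.85
ee_pos: [0.563, -0.2513, 0.0803]
tool_rot: [0.001, -0.024, 1.0, -0.001]
contact_force: [0.3, 2.4, -3.4]
opening: 0.0101
gripper_force: 30.0
```

Emit:
move_arm:
  dp:
    - [0,0,2]
    - [0,0,1]
    - [0,0,0]
  delta_rot:
    - [0,0,0]
    - [0,0,0]
    - [0,0,0]
  grip: [-1,-1,-1]

```text
clock: 22.22
ee_pos: [0.5636, -0.2515, 0.0784]
tool_rot: [0.002, -0.024, 1.0, -0.002]
contact_force: [-1.0, 3.2, 10.5]
opening: 0.0098
gripper_force: 30.2
```

Emit:
move_arm:
  dp:
    - [0,0,2]
    - [0,0,0]
  delta_rot:
    - [0,0,0]
    - [0,0,0]
  grip: [-1,-1]

```text
clock: 22.48
ee_pos: [0.564, -0.2519, 0.0778]
tool_rot: [0.002, -0.024, 1.0, -0.002]
contact_force: [-6.4, 6.5, 31.7]
opening: 0.0097
gripper_force: 30.4
```

Emit:
move_arm:
  dp:
    - [0,0,-2]
    - [0,0,0]
    - [0,0,0]
    - [0,0,0]
  delta_rot:
    - [0,0,0]
    - [0,0,0]
    - [0,0,0]
    - [0,0,0]
  grip: [-1,-0.45,-0.45,-0.45]

```text
clock: 22.98
ee_pos: [0.563, -0.2515, 0.0773]
tool_rot: [0.001, -0.024, 1.0, -0.001]
contact_force: [-0.6, -0.7, 0.2]
opening: 0.025
gripper_force: 0.0
```

Emit:
move_arm:
  dp:
    - [0,0,-15]
    - [0,0,-30]
    - [0,0,-40]
    - [0,0,-50]
    - [40,0,-30]
  delta_rot:
    - [0,0,0]
    - [0,0,0]
    - [0,0,0]
    - [0,0,0]
    - [0,0,0]
  grip: [-0.45,-0.45,-0.45,-0.45,-0.45]

```text
clock: 23.6
ee_pos: [0.5244, -0.2534, 0.2457]
tool_rot: [0.003, -0.025, 1.0, -0.002]
contact_force: [0.1, 0.1, 0.3]
opening: 0.0253
gripper_force: 0.0
```

Emit:
move_arm:
  dp:
    - [20,50,0]
    - [0,60,0]
    - [0,60,0]
    - [0,60,0]
    - [0,0,0]
  delta_rot:
    - [0,0,0]
    - [0,0,0]
    - [0,0,0]
    - [0,0,0]
    - [0,0,0]
  grip: [-0.45,-0.45,-0.45,-0.45,-0.45]

```text
clock: 24.22
ee_pos: [0.4912, -0.0207, 0.2429]
tool_rot: [0.002, -0.026, 1.0, -0.001]
contact_force: [-0.3, -0.8, -0.6]
opening: 0.025
gripper_force: 0.0
```

```bash
python3 - <<'E'
from h import *
from station import capture
t=capture("top")[:,:,::-1];s=capture("side")[:,:,::-1];cv2.imwrite("t13.png",t);cv2.imwrite("s13.png",s)
print(cur()[0],cur()[2]["contact_force"])
# expected rail-top ends for the three slots (z=112)
g=t.min(2).astype(int)
for y in(60,0,-60):
    a,b=proj("top",cs(-99,y,112)),proj("top",cs(51,y,112));print(y,a.round(1),b.round(1))
    for f in(.15,.5,.85):
        c=a+(b-a)*f;x0=int(c[0])-7;print("  ",round(c[1]),x0,g[round(c[1]),x0:x0+15].tolist())
    x=round((a[0]+b[0])/2)
# lid, stay
i=s.min(2);print([(r,np.where(i[r,280:330]>135)[0][[0,-1]]+280) for r in(114,118,122,126)],"bar",[np.argmax(g[140:200,c])+140 for c in(308,312,316,320,324)])
for r in(184,190,196):print(r,i[r,278:300].tolist())
# side heights of rails: bright runs in a column
for y in(60,0,-60):
    c=proj("side",cs(-60,y,112));col=round(c[0]);print("side",y,c.round(1),i[round(c[1])-6:round(c[1])+14,col].tolist())
# bystander differences, start vs now, outside case/arm
t0=cv2.imread("top0raw.png");d=(cv2.absdiff(t0,t).max(2)>60).astype(np.uint8)
k,l,st,ce=cv2.connectedComponentsWithStats(d);print([a.tolist() for a in st[1:] if a[4]>8])
E
```

```text
[ 0.49186138 -0.02385629  0.24262127] [-0.00675954 -1.06374532  0.47431688]
60 [294.3 220. ] [290.7 174.5]
   213 286 [157, 155, 156, 159, 105, 95, 154, 162, 116, 68, 151, 158, 159, 158, 160]
   197 285 [89, 87, 86, 89, 108, 159, 158, 163, 92, 88, 89, 89, 89, 86, 88]
   181 284 [187, 176, 176, 110, 42, 149, 154, 123, 48, 113, 153, 156, 157, 158, 157]
0 [312.6 218.6] [308.9 173.1]
   212 305 [160, 160, 102, 42, 20, 11, 49, 245, 214, 241, 179, 160, 159, 159, 158]
   196 303 [89, 90, 87, 87, 82, 33, 3, 72, 159, 156, 138, 95, 89, 91, 86]
   180 302 [155, 155, 157, 64, 22, 13, 31, 128, 156, 155, 148, 158, 159, 157, 157]
-60 [330.9 217.3] [327.1 171.8]
   210 323 [157, 157, 101, 35, 51, 244, 175, 242, 177, 156, 155, 156, 155, 155, 238]
   195 321 [87, 89, 90, 83, 41, 79, 152, 129, 137, 95, 86, 86, 90, 85, 86]
   179 320 [157, 158, 62, 18, 8, 127, 96, 149, 145, 153, 155, 154, 153, 155, 153]
[(114, array([298, 305])), (118, array([298, 308])), (122, array([288, 310])), (126, array([290, 313]))] bar [np.int64(161), np.int64(161), np.int64(161), np.int64(161), np.int64(160)]
184 [152, 92, 44, 
[... 438 characters left out ...]
, 39, 100, 170, 210, 217, 218, 215, 196, 125, 47, 26, 61, 135, 194, 216]
side -60 [244.2 224.1] [184, 107, 36, 25, 60, 141, 197, 218, 223, 223, 208, 150, 71, 29, 20, 18, 23, 20, 23, 21]
[[273, 138, 82, 102, 3803], [316, 155, 9, 1, 9], [303, 156, 9, 1, 9], [146, 170, 17, 45, 487], [272, 184, 5, 28, 72], [277, 186, 14, 27, 295], [144, 191, 128, 193, 7379], [210, 236, 5, 4, 13], [194, 238, 13, 25, 223], [218, 238, 5, 4, 10], [7, 292, 59, 44, 810], [0, 305, 8, 5, 26], [0, 315, 6, 5, 13], [7, 317, 20, 18, 160], [241, 316, 24, 34, 484], [4, 333, 65, 51, 1604], [45, 333, 4, 5, 11], [57, 339, 12, 10, 46], [245, 348, 7, 4, 11], [238, 351, 42, 33, 545], [75, 359, 83, 25, 1514], [240, 373, 14, 11, 73]]
```

```bash
python3 - <<'E'
from h import *
A=[cv2.imread(f).min(2).astype(int) for f in("t3.png","t13.png")]
for n,g in zip(("before","after"),A):
    print(n,"+60",g[197,285:300].tolist(),"-60",g[195,321:336].tolist())
    print(n,"slot rear/front guides",g[180,300:318].tolist(),g[213,300:320].tolist())
s=cv2.imread("s13.png").min(2).astype(int)
for x in(-85,-24,35):
    for y in(0,-60):
        c=proj("side",cs(x,y,112));r=round(c[1]);print(x,y,c.round(1),s[r-6:r+12,round(c[0])].tolist())
E
```

```text
before +60 [86, 86, 85, 88, 105, 154, 153, 158, 87, 84, 88, 85, 85, 86, 83] -60 [85, 86, 86, 83, 41, 77, 148, 125, 132, 91, 84, 85, 85, 85, 85]
before slot rear/front guides [149, 149, 150, 151, 152, 61, 21, 85, 36, 21, 57, 146, 156, 155, 156, 153, 154, 152] [155, 156, 155, 156, 157, 156, 154, 97, 34, 21, 16, 23, 11, 82, 149, 155, 154, 155, 154, 157]
after +60 [89, 87, 86, 89, 108, 159, 158, 163, 92, 88, 89, 89, 89, 86, 88] -60 [87, 89, 90, 83, 41, 79, 152, 129, 137, 95, 86, 86, 90, 85, 86]
after slot rear/front guides [153, 154, 155, 155, 157, 64, 22, 13, 31, 128, 156, 155, 148, 158, 159, 157, 157, 157] [160, 158, 159, 158, 160, 159, 160, 99, 38, 8, 3, 48, 153, 129, 152, 160, 157, 161, 159, 160]
-85 0 [232.1 212.8] [144, 61, 25, 19, 21, 90, 170, 193, 205, 190, 169, 173, 131, 65, 29, 83, 191, 246]
-85 -60 [233.2 224.6] [134, 68, 35, 83, 203, 250, 251, 243, 234, 230, 213, 138, 50, 20, 20, 19, 17, 17]
-24 0 [257.4 211.7] [139, 53, 22, 17, 19, 81, 164, 201, 214, 209, 200, 193, 131, 55, 29, 63, 128, 166]
-24 -60 [260.  223.3] [207, 135, 54, 29, 68, 137, 186, 214, 220, 221, 214, 172, 96, 35, 17, 22, 27, 21]
35 0 [281.6 210.6] [39, 72, 100, 90, 91, 116, 176, 207, 218, 215, 213, 204, 133, 52, 23, 68, 142, 189]
35 -60 [285.5 222.1] [198, 126, 45, 24, 74, 155, 195, 214, 213, 215, 203, 145, 70, 30, 19, 21, 23, 20]
```

```bash
python3 -c "
from station import env
print(env.close_job())"
```

```text
the job is handed in; nothing more can be done
None
```

The job is handed in with no verdict returned: the lid is up with its stay past dead centre, and the tall card stands fully down in the middle slot, leaning about 3 mm within the slot's play, with the neighbouring cards unmoved.

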